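# Roll the tin onto the metal tester's plate

## Task

Roll the big tin that lies on the rubber mat onto the metal tester's rectangular steel plate, using the fingertips on its top only (never shove it from the side, pinch it or lift it). Let it come to rest lying over the middle of the plate, lengthwise along it, then take the hand away and leave the other things on the bench as they are.

Things in the scene. Friction and masses are not known exactly. Their poses are not given: they have to be found in the camera images.
- tin: Closed steel tin, cylinder 99 mm across, 118 mm long, 0.2-0.42 kg, lying on its side on the mat, top line 102.5 mm above the bench. Origin at its centre (on its axis); x runs along the cylinder, y and z turn as it rolls. Rolls without slip: travels half as far as a finger moving its top. Slight rolling resistance: let go at 0.1 m/s it stops in 20-30 mm; at rest it stays.
- plate: Rectangular steel plate of the metal tester, let into the mat (0.6 mm proud, not felt by the tin), 135 mm along its x and 40 mm along its y. Origin at its centre, 3 mm above the bench. The tin rolls along the plate's y to reach it; it lies 65-145 mm from the tin's axis at the start, on either side.
- mat: Fixed rubber mat, 150 mm (its x) by 440 mm (its y), 3 mm thick. Origin under its centre, on the bench. The tin lies across it (tin x along mat x within 0.05 rad) near the middle and rolls along the mat's y. Things standing beside it are at most 100 mm high.
- disc: Round cork disc, 64 mm in diameter, let into the mat on the other side of the tin from the plate; not the goal. Origin at its centre.
- jar: Bystander beside the mat: clear jam jar with a twist cap, standing, 68 mm wide, 100 mm high. Origin at the centre of its underside.
- vial: Bystander beside the mat: small brown glass vial, standing, 26 mm wide, 55 mm high. Origin at the centre of its underside.
- cap: Bystander beside the mat: blue plastic bottle cap, 30 mm wide, 13 mm high. Origin at the centre of its underside.
- tin_lid: Bystander beside the mat: dented round tin lid lying flat, 80 mm wide, 4 mm thick. Origin at the centre of its underside.
- matchbox: Bystander beside the mat: small cardboard box, 36 x 55 x 15 mm. Origin at the centre of its underside.
- battery: Bystander beside the mat: dark steel battery cell standing on end, 33 mm wide, 60 mm high. Origin at the centre of its underside.
Things that resemble listed ones, but are neither listed nor needed, are in the scene too. Leave any brown or turquoise look-alike of the tin alone.

How it is judged:
By the outcome, as a careful person would: the job done as asked, in the order asked, and still so for the second after the job is handed in, with the robot touching nothing.
It also fails if it takes over 51 s, if anything falls off the work surface, if the arm or the gripper's body presses on something with over 40 N, if the wrist force passes 120 N, or if a joint passes its speed limit or range.

## Robot

A 6-joint arm with a two-finger parallel gripper is mounted at the origin on the work surface. World frame = base frame: x ahead of the robot, y to its left, z up, the work surface at z = 0. Lengths are in mm, angles in rad, forces in N, time in s.
With the tool pointing down it reaches from about 325 to 875 mm from the base axis. Payload 4.4 kg.
Tool frame: the origin (TCP) lies on the centre line of the jaws, within the pads' length; the fingertips stand ahead of it and the grasp point (between the pads) lies 6 mm ahead of it (ctrl.tcp_to_tips is the z of the fingertips in the tool frame, in mm); z points along the fingers, y is the direction in which the jaws open and shut (so a half turn about z gives the same grasp; the last joint's range is limited). The gripper opens to 85 mm and grips with 20 to 120 N. Pads are 22 mm wide; open, the fingers measure 114 mm over their backs; the gripper's body (76 mm by 85 mm) begins 54 mm behind the grasp point. The pads swing forward as they close: fully open they stand 13 mm farther back than shut.
Start: joints at [-1.381, 0.207, 1.542, -0, 1.393, -0.15], TCP at [192.176, -541.937, 232.882] pointing down, gripper open.
Joint ranges: [-2.73, 2.73], [-0.86, 2.22], [0.23, 2.46], [-1.11, 4.25], [0.08, 2.63], [-2.82, 2.82]. Speed limits (rad/s): [2.79, 2.79, 3.14, 3.14, 3.14, 3.14].

## Interface

Orientations are given as a 3x3 rotation matrix whose columns are the frame's x, y, z axes.
In Python, from plant import ctrl, sensors, optics gives the robot as it stands. Calls block until the motion is done:
- ctrl.move_ptp(position, orientation): joint-space move of the TCP to a pose.
- ctrl.move_l(position, rot=None, vel=150, threshold=None): straight line of the TCP; rot=None keeps the orientation; vel is the mean speed in mm/s. With threshold (N) it stops when the force on the tool has changed by that much, and returns True; else False.
- ctrl.set_joints(angles): joint-space move.
- ctrl.gripper_to(opening, force=None): finger opening in mm; force is the grip in N (None keeps the last); returns when the fingers have stopped.
- ctrl.hold(seconds).
- ctrl.solve_ik(position, orientation): joint angles nearest the present ones, or None.
- sensors.read_state(): the state.
- optics.grab_frame(name): name is "side" or "top"; returns (picture, depth): 384x512x3 uint8, red, green, blue; 384x512 float32, mm along the optical axis (not along the pixel's ray), 0 where there is no reading.
- optics.camera_params(name): a dict with "mtx" (3x3 intrinsics, pixels), "k1" (the pictures are not rectified: a ray, as slopes to the right and down, at radius r is drawn at 1 + k1 r^2 times it, then the intrinsics apply), "R" (3x3) and "t" (3): a world point X has camera coordinates R X + t. Camera axes: x right, y down, z forward; pixel columns grow to the right and rows downward; lengths in mm; the calibration is good to about 2 mm. A picture is of the moment at which its call begins. camera_params takes no time and is no camera call.
A pose or a line that the arm cannot do raises ctrl.MotionError and nothing moves.
- ctrl.finish_job(): hands the job in, once; it reports no verdict.
The state is a dict: "t": time; "q": joint angles; "qvel": joint speeds; "tau": joint torques, N m; "eef_pos": TCP position; "eef_rot": TCP orientation; "force": force on the tool from outside, world axes, zero at the start; "wrist_torque": the same for the moment, N m; "grip_width": finger opening in mm.
Only numpy, scipy, OpenCV 4.12 (cv2) and the standard library are available. Lean on these libraries where they do the work, as an engineer would, in place of code of your own. Each camera call takes 0.05 s, during which the arm holds its last target.

## Working session

There is one attempt and no reset: what is moved stays moved. The work goes in short steps, each a Python script; the robot and the scene stay as the last script left them, time stands still between calls to the robot, and variables do not carry over. Pictures are saved under pics/ and viewed, and the job is handed in when it is done.

```bash
ls; mkdir -p pics
python3 - <<'E'
from plant import ctrl,sensors,optics
import cv2,numpy as np
for n in("side","top"):
    p,d=optics.grab_frame(n); np.savez(f"f0_{n}.npz",p=p,d=d)
    cv2.imwrite(f"pics/a_{n}.png",cv2.resize(p[:,:,::-1],(768,576)))
    c=optics.camera_params(n); print(n,c)
s=sensors.read_state();print(s["t"],s["eef_pos"],s["eef_rot"],s["grip_width"],ctrl.tcp_to_tips)
E
```

```text
pics
side {'mtx': array([[445.17042826,   0.        , 259.11861507],
       [  0.        , 445.17042826, 190.28788205],
       [  0.        ,   0.        ,   1.        ]]), 'k1': -0.13137139654531185, 'R': array([[-0.86239968, -0.5061881 , -0.00635564],
       [-0.25478816,  0.4448665 , -0.85859   ],
       [ 0.43743545, -0.7388284 , -0.51262346]]), 't': array([352.82572345, 228.32393217, 940.67640759])}
top {'mtx': array([[419.79434418,   0.        , 253.25315858],
       [  0.        , 419.79434418, 188.94472349],
       [  0.        ,   0.        ,   1.        ]]), 'k1': 0.020259167055597587, 'R': array([[ 0.00734192, -0.99992251,  0.01005349],
       [-0.99102611, -0.00861774, -0.13339034],
       [ 0.13346664, -0.00898393, -0.99101259]]), 't': array([-112.35661258,  513.30815539,  912.71611707])}
0.1 [ 192.04430611 -541.22864255  231.80642794] [[ 9.42487507e-01  3.34241100e-01 -4.30788288e-04]
 [ 3.34241247e-01 -9.42485214e-01  2.10007909e-03]
 [ 2.95921155e-04 -2.12328552e-03 -9.99997702e-01]] 86.1272736120341 25.0
```

View pics/a_top.png

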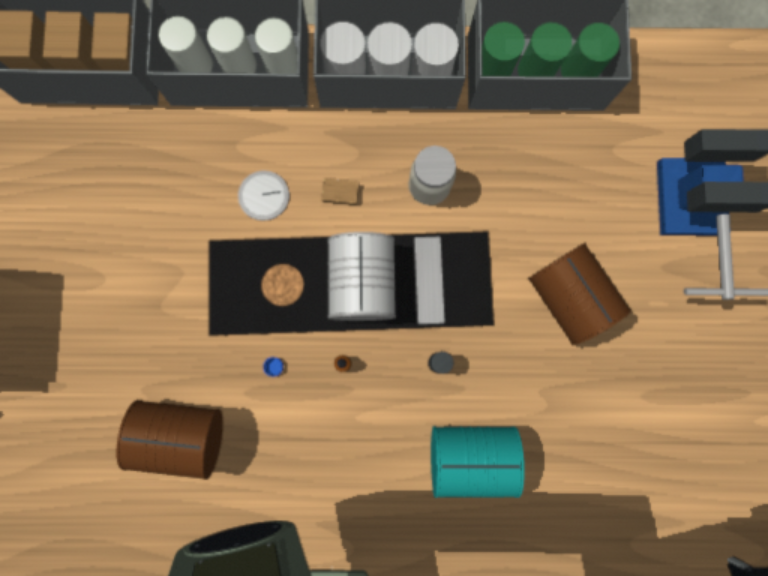

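View pics/a_side.png

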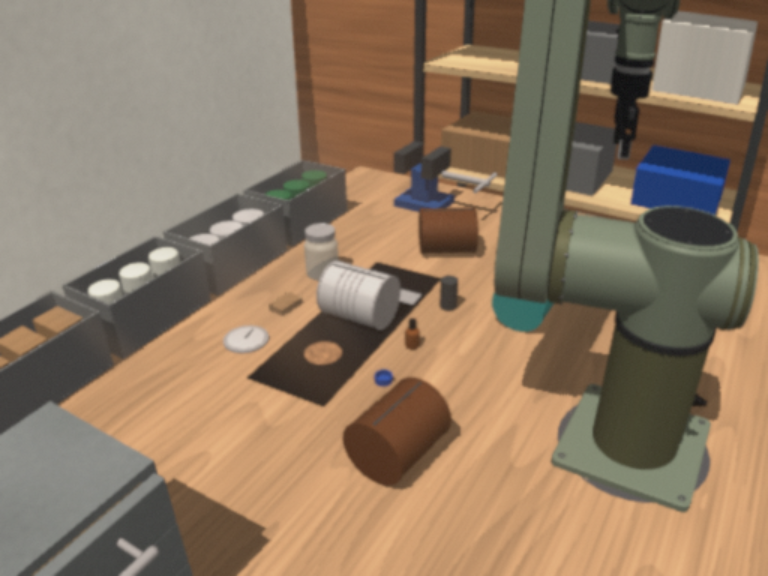

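The top view (768 px scale) shows the silver tin at about (361,277), the steel plate to its right at (429,280), the cork disc on its left at (282,284), the jar at (433,175) and the battery at (442,362). In the side view the plate is partly hidden behind the tin. Next I'll measure these.

```bash
cat > h.py <<'E'
import numpy as np,cv2
from scipy.optimize import least_squares
from plant import ctrl,sensors,optics
def dist(c): return np.array([c["k1"],0,0,0,0.])
def rays(c,uv):
    n=cv2.undistortPoints(np.asarray(uv,float).reshape(-1,1,2),c["mtx"],dist(c)).reshape(-1,2)
    return np.c_[n,np.ones(len(n))]
def onplane(c,uv,z):
    r=rays(c,uv)@c["R"]; o=-c["R"].T@c["t"]
    return o+r*((z-o[2])/r[:,2])[:,None]
def cloud(c,d):
    v,u=np.mgrid[:d.shape[0],:d.shape[1]]
    r=rays(c,np.c_[u.ravel(),v.ravel()])*d.reshape(-1,1)
    return ((r-c["t"])@c["R"]).reshape(*d.shape,3)
def rect(c,mask,z):
    k,_=cv2.findContours(mask.astype(np.uint8),0,1); k=max(k,key=cv2.contourArea).reshape(-1,2)
    P=onplane(c,k,z)[:,:2].astype(np.float32)
    return cv2.minAreaRect(P)
def tin(c,p,d,box,zmin=60,zmax=108):
    u0,u1,v0,v1=box
    P=cloud(c,d)[v0:v1,u0:u1].reshape(-1,3); dd=d[v0:v1,u0:u1].ravel()
    P=P[(dd>0)&(P[:,2]>zmin)&(P[:,2]<zmax)]
    x0=P[:,0].mean()
    def f(a): # axis: y=a0+a1*(x-x0), z=a2
        return ((np.hypot((P[:,1]-a[0]-a[1]*(P[:,0]-x0))/np.sqrt(1+a[1]**2),P[:,2]-a[2]))-49.5)
    r=least_squares(f,[P[:,1].mean(),0,53],loss="soft_l1")
    return r.x,x0,np.percentile(P[:,0],[0.5,2,98,99.5]),np.sqrt(np.mean(r.fun**2)),len(P)
E
python3 - <<'E'
from h import *
import numpy as np
c=optics.camera_params("top"); f=np.load("f0_top.npz");p,d=f["p"],f["d"]
g=p.max(2); 
roi=np.zeros(g.shape,bool); roi[160:214,274:298]=1
m=(g>85)&roi; print("plate",rect(c,m,3.6))
ys,xs=np.where(m);print(xs.min(),xs.max(),ys.min(),ys.max())
roi[:]=0; roi[150:226,135:332]=1
m2=((g<60)&roi).astype(np.uint8); m2=cv2.morphologyEx(m2,cv2.MORPH_OPEN,np.ones((5,5)))
k=np.vstack([q.reshape(-1,2) for q in cv2.findContours(m2,0,1)[0]])
print("mat",cv2.minAreaRect(onplane(c,k,3)[:,:2].astype(np.float32)))
P=cloud(c,d)
print("depth z at bench/mat",P[200,120,2],P[200,310,2],P[185,240], P[115,288])
print(tin(c,p,d,(205,275,145,225)))
c2=optics.camera_params("side"); f=np.load("f0_side.npz")
print(tin(c2,f["p"],f["d"],(205,270,168,222)))
E
```

```text
plate ((525.3455810546875, -184.41336059570312), (126.53248596191406, 41.87417984008789), 2.4958865642547607)
276 296 160 213
mat ((520.0709228515625, -63.00274658203125), (146.03456115722656, 435.4134521484375), 2.4994099140167236)
depth z at bench/mat 4.749002806094125 8.417586185255896 [513.0651941  -79.79345463 103.44178985] [ 666.62256821 -181.24410659  100.13573349]
(array([-8.03969002e+01,  2.17669254e-02,  5.16469311e+01]), np.float64(520.0954306011066), array([461.83518999, 462.93485182, 577.78636525, 579.77134197]), np.float64(2.3016035397149484), 2423)
(array([-8.15249113e+01, -3.65440384e-03,  4.97222644e+01]), np.float64(512.4517937872013), array([457.72086048, 458.58649861, 646.39934993, 667.23046725]), np.float64(7.747604049294166), 1231)
```

Run:
```python
from h import *
c=optics.camera_params("top"); f=np.load("f0_top.npz");p,d=f["p"],f["d"]
g=p.max(2)
print(g[185,262:305]); print(g[152:164,286],g[208:222,286])
roi=np.zeros(g.shape,bool); roi[154:219,272:300]=1
m=(g>85)&roi
n,l,s,_=cv2.connectedComponentsWithStats(m.astype(np.uint8)); i=1+s[1:,4].argmax(); print(s[i])
print("plate",rect(c,l==i,3.6)); 
ys,xs=np.where(l==i); print(onplane(c,np.c_[xs,ys],3.6).mean(0))
P=cloud(c,d)
for (u,v) in [(441//1.5,362//1.5),(343//1.5,362//1.5),(433//1.5,170//1.5),(340//1.5,190//1.5)]: print(P[int(v),int(u)].round())
I=cv2.resize(p[140:230,200:340,::-1],None,fx=5,fy=5,interpolation=2); cv2.imwrite("pics/b.png",I)
c2=optics.camera_params("side"); f=np.load("f0_side.npz");cv2.imwrite("pics/b2.png",cv2.resize(f["p"][160:280,160:310,::-1],None,fx=5,fy=5,interpolation=2))
```

```text
[ 75  30  15  16  16  18  15  14  13  15  15  16  17  16  35  99 161 167
 168 171 171 174 172 172 173 173 171 172 174 174 170 169 145  59  28  31
  29  29  30  30  29  30  30]
[193 196 174 113  49  65 132 165 168 168 167 167] [173 172 172 172 172 172 168 122  51  38  89 148 174 177]
[ 276  158   21   58 1040]
plate ((525.4298095703125, -184.43138122558594), (135.77316284179688, 41.910587310791016), 2.4584264755249023)
[ 524.7857519  -184.34072641    3.6       ]
[ 398. -197.   61.]
[397. -54.  53.]
[ 671. -181.  100.]
[665. -43.  17.]
```

View pics/b.png

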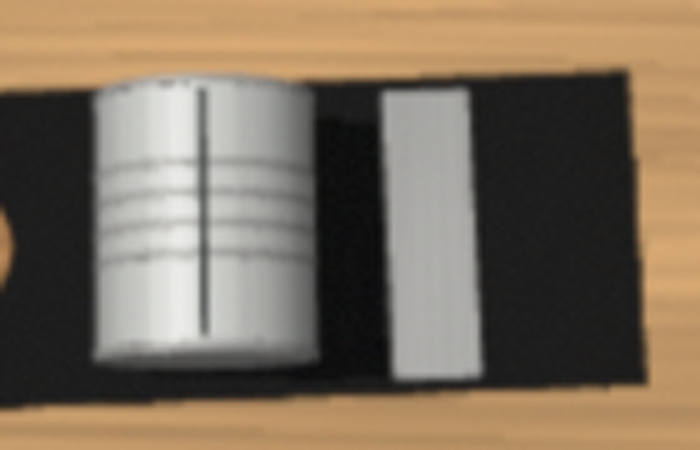

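View pics/b2.png

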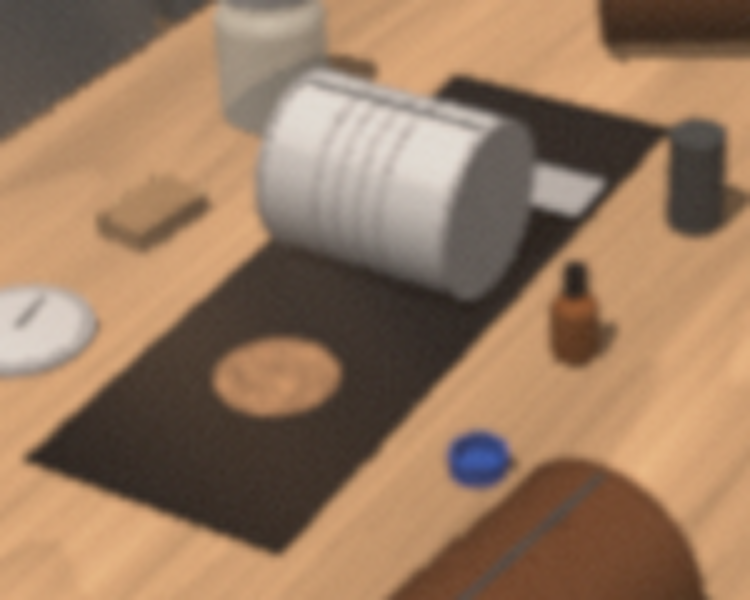

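```bash
cat >> h.py <<'E'
A=0.0218
Y=np.array([np.cos(A),np.sin(A),0]); 
def rot(s=1):
    z=np.array([0,0,-1.]); y=s*Y; return np.c_[np.cross(y,z),y,z]
FWD=np.array([np.sin(A),-np.cos(A),0])
def fs(s=None):
    s=s or sensors.read_state(); return round(s["t"],2),s["eef_pos"].round(2),s["force"].round(2)
E
python3 - <<'E'
from h import *
for s in(1,-1): print(s,ctrl.solve_ik(np.array([520,-72,160.]),rot(s)), ctrl.solve_ik(np.array([520,-190,150.]),rot(s)))
E
```

```text
1 [-3.02536412e-01  1.74181273e-01  1.73910063e+00 -4.44089210e-16
  1.22831075e+00 -3.24336412e-01] [-5.06651507e-01  2.43952336e-01  1.67712121e+00 -4.44089210e-16
  1.22051911e+00 -5.28451507e-01]
-1 [-3.02536412e-01  1.74181273e-01  1.73910063e+00 -4.44089210e-16
  1.22831075e+00  2.81725624e+00] [-5.06651507e-01  2.43952336e-01  1.67712121e+00 -4.44089210e-16
  1.22051911e+00  2.61314115e+00]
```

Run:
```python
from h import *
ctrl.gripper_to(36)
p0=np.array([520.5,-80.4,0])
a=p0-FWD*8; a[2]=150
ctrl.move_ptp(a,rot()); print(fs(), ctrl.tcp_to_tips)
b=a.copy(); b[2]=120
hit=ctrl.move_l(b,vel=20,threshold=3); print(hit,fs())
```

```text
(2.72, array([520.51, -73.35, 150.24]), array([-0.13, -0.08, -0.66])) 25.0
False (4.37, array([520.46, -72.44, 120.17]), array([-0.04, -0.14, -0.69]))
```

Run:
```python
from h import *
b=sensors.read_state()["eef_pos"].copy(); b[:2]=(np.array([520.5,-80.4,0])-FWD*8)[:2]; b[2]=110
hit=ctrl.move_l(b,vel=15,threshold=3); s=sensors.read_state();print(hit,fs(s),s["grip_width"]);ctrl.hold(.1);print(fs())
p,d=optics.grab_frame("side"); cv2.imwrite("pics/c.png",cv2.resize(p[100:260,120:330,::-1],None,fx=3.5,fy=3.5));
```

```text
False (5.18, array([520.37, -72.42, 110.02]), array([-0.48, -0.31, -0.74])) 36.03584950093815
(5.28, array([520.45, -72.44, 110.14]), array([0.64, 1.17, 0.58]))
```

View pics/c.png

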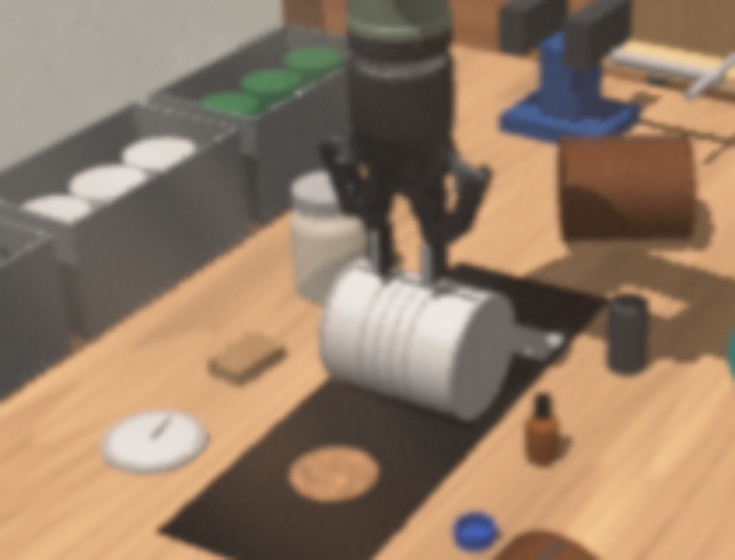

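Run:
```python
from h import *
p,d=optics.grab_frame("side"); c=optics.camera_params("side")
q,dt=optics.grab_frame("top"); ct=optics.camera_params("top")
cv2.imwrite("pics/d.png",np.hstack([cv2.resize(p[130:230,200:280,::-1],(400,500),interpolation=2),cv2.resize(q[120:230,180:300,::-1],(400,367),interpolation=2) if 0 else cv2.resize(q[120:220,190:270,::-1],(400,500),interpolation=2)]))
P=cloud(c,d)
# finger pixel check along columns
for u in range(222,250,2): print(u,[tuple(P[v,u].round().astype(int)) for v in range(166,186,4)])
print(fs())
np.savez("f1.npz",p=p,d=d,q=q,dt=dt)
```

```text
222 [(np.int64(645), np.int64(-184), np.int64(64)), (np.int64(643), np.int64(-180), np.int64(52)), (np.int64(643), np.int64(-179), np.int64(39)), (np.int64(566), np.int64(-72), np.int64(99)), (np.int64(557), np.int64(-59), np.int64(96))]
224 [(np.int64(643), np.int64(-191), np.int64(61)), (np.int64(643), np.int64(-190), np.int64(48)), (np.int64(574), np.int64(-93), np.int64(99)), (np.int64(559), np.int64(-72), np.int64(101)), (np.int64(553), np.int64(-62), np.int64(95))]
226 [(np.int64(543), np.int64(-61), np.int64(146)), (np.int64(545), np.int64(-62), np.int64(134)), (np.int64(546), np.int64(-63), np.int64(121)), (np.int64(554), np.int64(-74), np.int64(101)), (np.int64(549), np.int64(-65), np.int64(95))]
228 [(np.int64(538), np.int64(-63), np.int64(146)), (np.int64(538), np.int64(-62), np.int64(136)), (np.int64(538), np.int64(-61), np.int64(124)), (np.int64(538), np.int64(-60), np.int64(113)), (np.int64(545), np.int64(-69), np.int64(94))]
230 [(np.int64(538), np.int64(-72), np.int64(143)), (np.int64(537), np.int64(-69), np.int64(132)), (np.int64(535), np.int64(-66), np.int64(122)), 
[... 1606 characters left out ...]
np.int64(147)), (np.int64(492), np.int64(-66), np.int64(134)), (np.int64(491), np.int64(-65), np.int64(123)), (np.int64(504), np.int64(-84), np.int64(98))]
246 [(np.int64(485), np.int64(-67), np.int64(159)), (np.int64(487), np.int64(-69), np.int64(146)), (np.int64(486), np.int64(-66), np.int64(136)), (np.int64(487), np.int64(-69), np.int64(122)), (np.int64(498), np.int64(-85), np.int64(100))]
248 [(np.int64(475), np.int64(-60), np.int64(164)), (np.int64(488), np.int64(-80), np.int64(141)), (np.int64(488), np.int64(-79), np.int64(129)), (np.int64(600), np.int64(-256), np.int64(0)), (np.int64(494), np.int64(-89), np.int64(99))]
(5.43, array([520.42, -72.44, 110.13]), array([0.04, 0.58, 0.03]))
```

View pics/d.png

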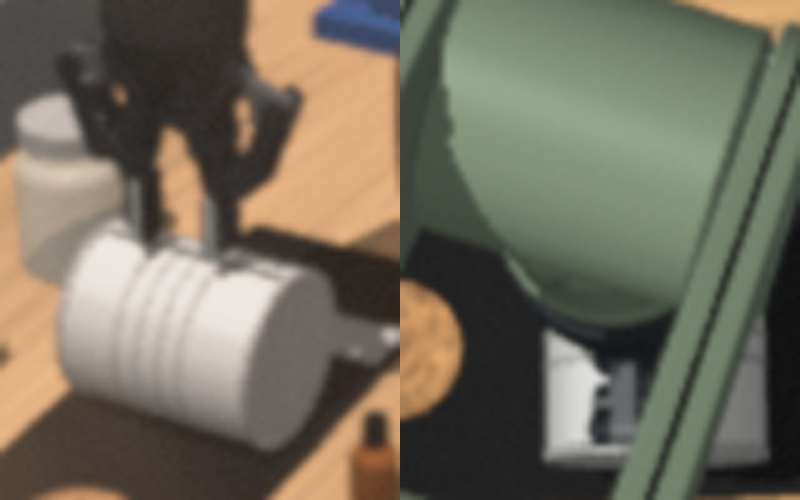

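The fingertips hover just above the tin's top line and haven't made contact yet, so I'll keep going down.

Run:
```python
from h import *
b=(np.array([520.5,-80.4,0])-FWD*8); b[2]=98
hit=ctrl.move_l(b,vel=15,threshold=3); s=sensors.read_state();print(hit,fs(s));ctrl.hold(.1);print(fs())
```

```text
True (5.99, array([520.35, -72.48, 102.47]), array([-0.54,  0.67,  4.53]))
(6.09, array([520.33, -72.45, 102.45]), array([ 0.75, -0.56,  5.08]))
```

Run:
```python
from h import *
p,d=optics.grab_frame("side"); c=optics.camera_params("side")
cv2.imwrite("pics/e.png",cv2.resize(p[140:230,200:290,::-1],(600,600),interpolation=2))
P=cloud(c,d)
def fit(P,d):
    M=np.zeros(d.shape,bool); M[180:222,212:262]=1
    Q=P[M&(d>0)]; Q=Q[(Q[:,2]>50)&(Q[:,2]<106)&(Q[:,0]>465)&(Q[:,0]<575)&(Q[:,1]<-20)]
    x0=520
    f=lambda a:np.hypot((Q[:,1]-a[0]-A*(Q[:,0]-x0)),Q[:,2]-52.5-a[1])-49.5
    r=least_squares(f,[-80,0],loss="soft_l1"); return r.x,np.abs(r.fun).mean(),len(Q)
print(fit(P,d)); g=np.load("f0_side.npz"); print(fit(cloud(c,g["d"]),g["d"])); g=np.load("f1.npz"); print(fit(cloud(c,g["d"]),g["d"]))
```

```text
(array([-81.9601049 ,  -2.11603632]), np.float64(1.501306385989493), 957)
(array([-81.91531881,  -2.16493457]), np.float64(1.3620473450838138), 993)
(array([-81.86744665,  -2.24073421]), np.float64(1.439233221388577), 971)
```

View pics/e.png

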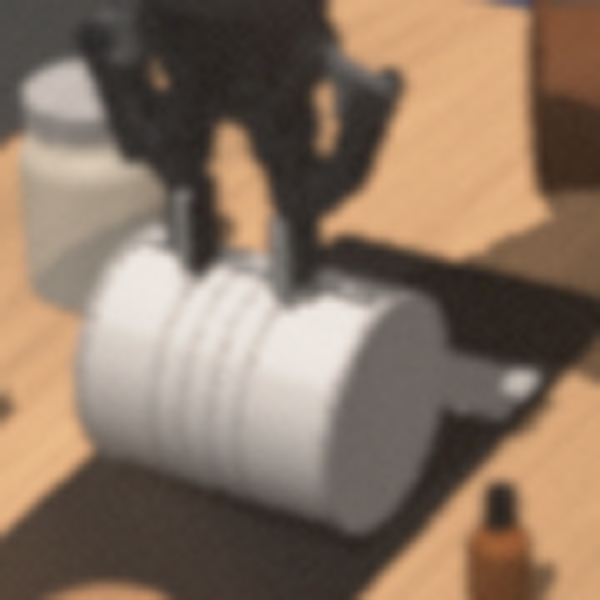

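Contact made with 5 N on the top, and the tin hasn't moved. Now the first stroke.

```bash
cat >> h.py <<'E'
def fit():
    p,d=optics.grab_frame("side"); c=optics.camera_params("side"); P=cloud(c,d)
    Q=P[(d>0)&(P[...,2]>45)&(P[...,2]<103)&(P[...,0]>468)&(P[...,0]<578)&(P[...,1]<-20)&(P[...,1]>-240)]
    f=lambda a:np.hypot((Q[:,1]-a[0]-A*(Q[:,0]-520)),Q[:,2]-50.4)-49.5
    r=least_squares(f,[np.median(Q[:,1])-25],loss="soft_l1"); return r.x[0],np.abs(r.fun).mean(),len(Q),p
E
python3 - <<'E'
from h import *
s=sensors.read_state()["eef_pos"].copy(); print(fs())
e=s+FWD*36; e[2]=102.2
print(ctrl.move_l(e,vel=50,threshold=30),fs()); ctrl.hold(.1);print(fs())
r=fit();print(r[:3]); cv2.imwrite("pics/f.png",cv2.resize(r[3][140:230,200:290,::-1],(600,600),interpolation=2))
E
```

```text
(6.14, array([520.34, -72.46, 102.44]), array([-0.44, -0.02,  6.21]))
False (7.02, array([ 521.19, -108.78,  102.43]), array([-1.38,  0.12,  6.66]))
(7.12, array([ 521.21, -108.65,  102.44]), array([-1.32, -0.26,  5.09]))
(np.float64(-100.15028853082693), np.float64(1.3954897908883073), 1089)
```

View pics/f.png

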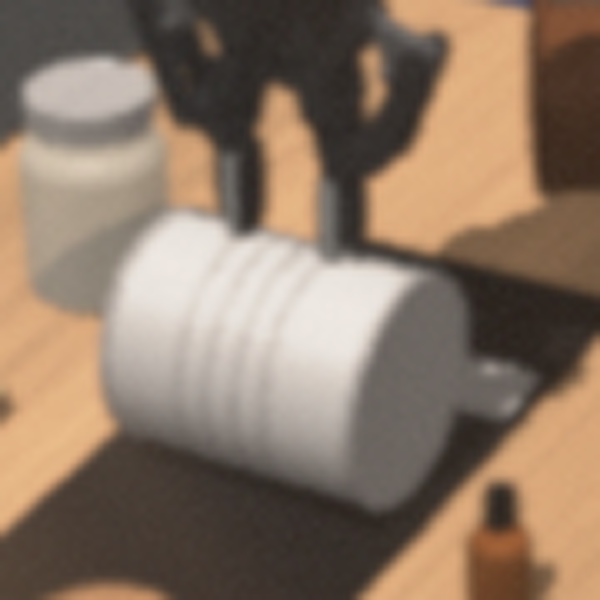

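The tin rolled 18 mm with the fingertips still on top, which matches half the finger travel. Repeating.

```bash
cat >> h.py <<'E'
def stroke(ax,dist,up=10):
    """ax: tin axis point (x,y) now; dist: axis travel"""
    s=sensors.read_state()["eef_pos"].copy(); s[2]=102.4+up; ctrl.move_l(s,vel=60)
    a=np.array([ax[0],ax[1],0])-FWD*dist/2; a[2]=102.4+up; ctrl.move_l(a,rot(),vel=90)
    b=a.copy(); b[2]=97
    if not ctrl.move_l(b,vel=16,threshold=3): raise SystemExit(f"no contact {fs()}")
    s=sensors.read_state()["eef_pos"].copy(); z=s[2]
    e=s+FWD*2*dist; e[2]=z-.2
    h=ctrl.move_l(e,vel=50,threshold=30)
    q=sensors.read_state(); tr=(q["eef_pos"]-s)@FWD
    n=np.array(ax)+FWD[:2]*tr/2; print("z",round(z,2),h,fs(q),"axis est",n.round(1)); return n
E
python3 - <<'E'
from h import *
n=stroke((520.9,-98.6),18.5); n=stroke(n,18.5); r=fit();print(r[:3],fs())
E
```

```text
z 102.42 False (9.41, array([ 521.55, -126.91,  102.45]), array([-2.06, -0.06,  5.48])) axis est [ 521.3 -117.3]
z 102.43 False (11.64, array([ 521.99, -145.68,  102.46]), array([-1.38,  0.01,  5.85])) axis est [ 521.7 -136. ]
(np.float64(-137.3613810029289), np.float64(1.4830343167652267), 1035) (11.69, array([ 521.98, -145.56,  102.44]), array([-1.35, -0.47,  5.81]))
```

Run:
```python
from h import *
n=stroke((521.7,-136.),18.5); n=stroke(n,18.5); r=fit();print(r[:3],fs())
s=sensors.read_state()["eef_pos"].copy(); s[2]=118; ctrl.move_l(s,vel=60)
s=s+[-60,190,60]; ctrl.move_l(s,vel=250)
q,d=optics.grab_frame("top"); c=optics.camera_params("top"); np.savez("f2.npz",q=q,d=d)
cv2.imwrite("pics/g.png",cv2.resize(q[130:240,200:340,::-1],None,fx=5,fy=5)); r=fit();print(r[:3],fs())
print(tin(c,q,d,(245,320,145,225)))
```

```text
z 102.42 False (13.93, array([ 522.36, -164.38,  102.47]), array([-2.02,  0.53,  5.03])) axis est [ 522.1 -154.7]
z 102.47 False (16.15, array([ 522.75, -182.99,  102.45]), array([ 0.04, -0.54,  6.03])) axis est [ 522.5 -173.4]
(np.float64(-174.5548011219962), np.float64(1.5069159082724566), 992) (16.2, array([ 522.74, -182.91,  102.43]), array([-0.63,  0.19,  5.53]))
(np.float64(-174.41799821726264), np.float64(1.5513174090446888), 862) (17.69, array([462.79,   6.13, 177.47]), array([-0.25,  0.18,  0.49]))
(array([-1.72695443e+02,  2.29859911e-02,  5.16924920e+01]), np.float64(521.5577224478211), array([464.03800108, 464.73365915, 579.70328099, 581.2648357 ]), np.float64(3.4638536219908036), 2428)
```

View pics/g.png

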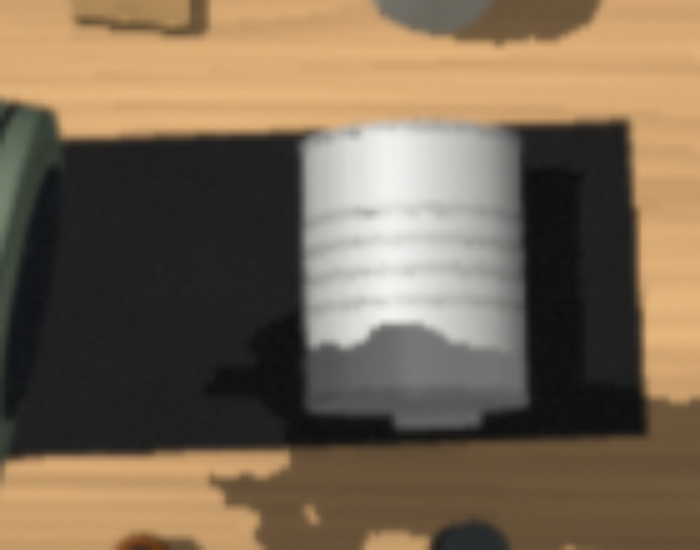

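The tin lies at y≈-173 and the plate's end still shows beneath it, about 11 mm further along. The remaining distance to the plate centre at -184.4 is about 11.3 mm.

Run:
```python
from h import *
s=sensors.read_state()["eef_pos"].copy()
t=np.array([522.5,-173.,0])-FWD*6; t[2]=116; ctrl.move_l(t+[0,0,30],rot(),vel=200); ctrl.move_l(t,vel=100)
n=stroke((522.5,-173.1),11.4,up=6)
ctrl.hold(.3)
s=sensors.read_state()["eef_pos"].copy(); s[2]=120; ctrl.move_l(s,vel=50)
s=s+[-60,200,60]; ctrl.move_l(s,vel=250)
q,d=optics.grab_frame("top"); c=optics.camera_params("top"); np.savez("f3.npz",q=q,d=d)
cv2.imwrite("pics/h.png",cv2.resize(q[:,:,::-1],(768,576))); r=fit();print(r[:3],fs())
cv2.imwrite("pics/h1.png",cv2.resize(q[130:240,200:340,::-1],None,fx=5,fy=5)); cv2.imwrite("pics/h2.png",cv2.resize(r[3][:,:,::-1],(768,576)))
print(tin(c,q,d,(250,325,145,225)))
```

```text
z 102.54 False (20.83, array([ 523.05, -190.82,  102.53]), array([-1.15, -0.71,  6.34])) axis est [ 522.8 -184.7]
(np.float64(-185.6957050929411), np.float64(1.5169801789841788), 838) (22.75, array([463.09,   8.55, 179.5 ]), array([-0.18,  0.35, -0.15]))
(array([-1.84237228e+02,  2.32278184e-02,  5.16762364e+01]), np.float64(521.7596350427767), array([464.3107288 , 465.00722919, 579.99862354, 581.63108281]), np.float64(3.491092950342306), 2420)
```

View pics/h.png

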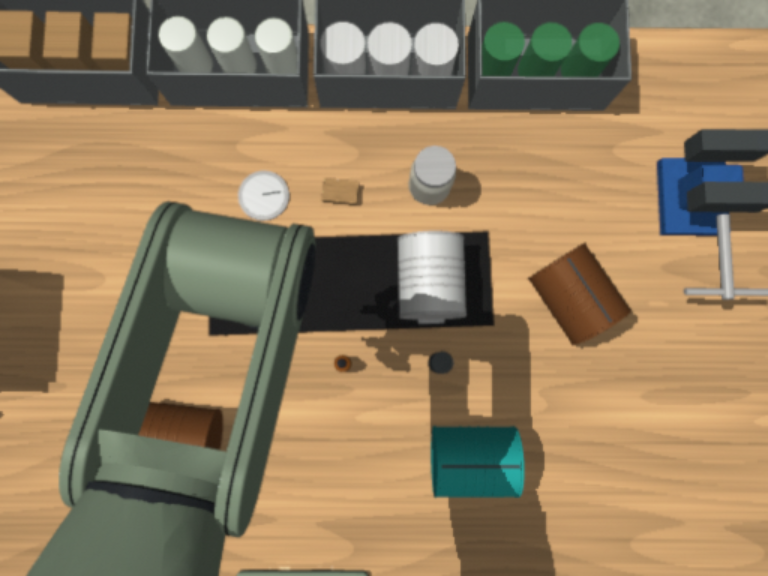

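View pics/h1.png

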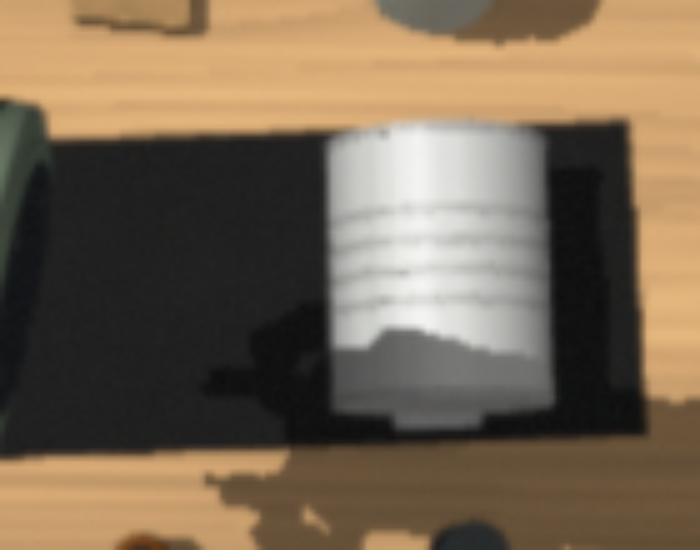

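View pics/h2.png

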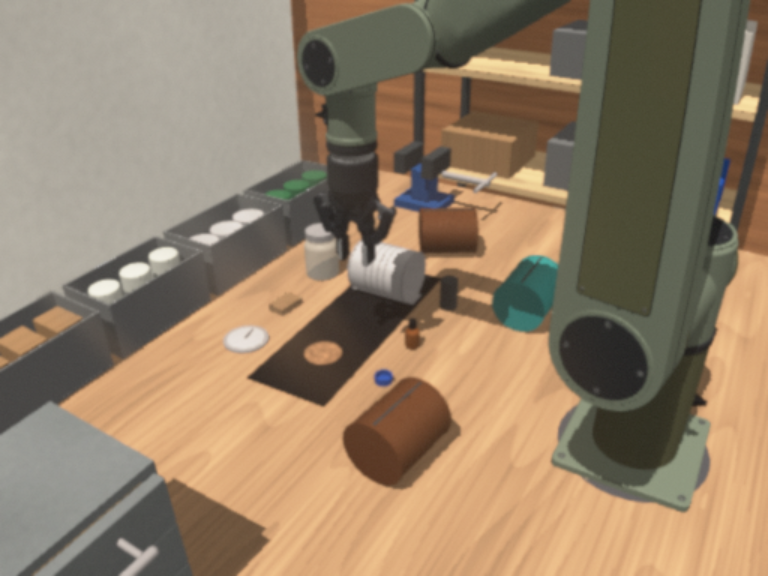

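The tin's axis at the plate centre is at y=-184.2, against -184.4 for the plate. It is at rest and the hand is clear. The plate's end stands out centrally under the tin, at about (437,425) in the crop, and everything else is where it was. Handing in.

Run:
```python
from h import *
r=fit();print(r[:3],fs()); ctrl.finish_job()
```

```text
(np.float64(-185.74711011619806), np.float64(1.5312975580496966), 832) (22.8, array([463.07,   8.55, 179.48]), array([-0.46,  0.44, -0.2 ]))
the job is handed in; nothing more can be done
```

I rolled the tin about 104 mm onto the steel plate in six short strokes, with two fingertips pressing about 5–6 N on its top. Then I lifted the hand clear and handed in at about 22.8 s.

**Position:** the top camera puts the tin's axis 0.2–0.3 mm from the plate's centre line. Lengthwise its centre is about 2–3 mm off the plate's centre. It was at rest in both of the last two looks.

**Angle:** the tin is turned about 0.02 rad from the plate. It started that way and rolling doesn't change it.

**Disagreements:** the side camera read about 1.5 mm farther on than the top camera. That was the same before any motion, so it is a calibration offset.

**Other objects:** the jar, vial, battery, matchbox, tin lid, cap and the look-alike tins looked unmoved in the final pictures. I only checked them by eye. The arm hid the cap, the cork disc and part of one brown tin from the top camera, but the side view shows all three.

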